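# Feed the top blank off the stack onto the planing bed

## Robot

A 6-joint arm with a two-finger parallel gripper is mounted at the origin on the work surface. World frame = base frame: x ahead of the robot, y to its left, z up, the work surface at z = 0. Lengths are in m, angles in rad, forces in N, time in s.
With the tool pointing down it reaches from about 0.4 to 0.925 m from the base axis. Payload 12.5 kg.
Tool frame: the origin (TCP) lies on the front face of the gripper's body, between the roots of the fingers; the fingertips stand 78 mm ahead of it and the grasp point (between the pads) lies r.grip_depth ahead of it (r.grip_depth is the distance from the TCP to the grasp point, in m); z points along the fingers, y is the line along which they close (so a half turn about z gives the same grasp; the last joint's range is limited). The gripper opens to 95 mm and grips with 3 to 60 N. Pads are 20 mm wide; open, the fingers measure 119 mm over their backs; the gripper's body (75 mm by 180 mm) begins 59 mm behind the grasp point.
Start: joints at [1.026, 0.491, 1.559, -0, 1.092, -0.106], TCP at [0.266, 0.566, 0.292] pointing down, gripper open.
Joint ranges: [-3.1, 3.1], [-0.84, 2.19], [0.05, 2.79], [-1.13, 4.28], [0.06, 2.93], [-2.69, 2.69]. Speed limits (rad/s): [2.22, 2.22, 2.79, 3.14, 3.14, 3.14].

## Interface

Orientations are given as a unit quaternion [w, x, y, z].
In Python, from station import telemetry, optics, r gives the robot as it stands.
- The arm moves only by the tool carry_out, never from a script. Its argument "plan" is a list of rows, each a list of 3 entries, a list of its own where there are three numbers: the turn, a rotation vector about the tool's x, y, z in rad, then the shift along the tool's x, y, z in mm, then the opening, from 0 (shut) to 1 (fully open). A call has 1 to 8 rows; each row shifts and turns the commanded pose from where the row before left it, along the tool's axes as they then stand; what a row does not reach is not made up. A row lasts 1/12 s, in which the tool goes at most 41.7 mm and 7.16 degrees, less where a joint would pass 70% of its speed; a pose out of reach is approached as far as the arm can. A call with a gripper value outside its range is refused whole. The fingers move at their own pace and stop on an object; "squeeze" is the grip in N (left out, the last holds). Time passes only in rows, so rows that do not move let the fingers close. It gives the time, the measured TCP pose, the force, the opening and the grip force at its end, in the units of the state.
- telemetry.get_state(): the state, without advancing time (a new reading comes with each control period).
- optics.snapshot(name): name is "side" or "top" or "wrist"; returns the picture (384x512x3 uint8, red, green, blue); there is no depth.
- optics.camera_params(name): a dict with "fx", "fy", "cx", "cy" (pixels), "dist" ([k1, k2, p1, p2, k3] as OpenCV has them; the pictures are not rectified), "rvec" (rotation vector, rad) and "tvec" (3), from world to camera coordinates, as OpenCV has them; the wrist camera has in their place "hand_eye" (4x4, takes a point from camera to tool coordinates, whose origin is the TCP and whose axes are the flange's). Camera axes: x right, y down, z forward; pixel columns grow to the right and rows downward; lengths in m; the calibration is good to about 2 mm. A picture is of the moment at which its call begins: read the wrist's pose just before it. camera_params takes no time and is no camera call.
- r.finish_job(): hands the job in; it is judged then, once.
The state is a dict: "clock": time; "joint_pos": joint angles; "qvel": joint speeds; "effort": joint torques, N m; "tool_pos": TCP position; "ee_rot": TCP orientation; "ft_force": force on the tool from outside, world axes, zero at the start; "torque": the same for the moment, N m; "opening": finger opening in m; "grip_force": force on a finger pad.
Only numpy, scipy, OpenCV 4.12 (cv2) and the standard library are available. Lean on these libraries where they do the work, as an engineer would, in place of code of your own. Each camera call takes 0.05 s, during which the arm holds its last target. There are 200 camera calls.

## Task

Slide the top wooden blank off the stack in the rack, out through the rack's open side and onto the grey planing bed, all the way home until its front edge is flush against the metal end stop. Keep it flat and never lift it; the thin wood cracks easily, so press on it with no more than about 10 N and do not ram the stop. Leave the three blanks below as they are, stacked in the rack, leave everything else on the bench alone, and let go.

Things in the scene. Friction and masses are not known exactly. Their poses are not given: they have to be found in the camera images.
- board: Fixed plywood base, 394 x 240 x 20 mm, carrying a dark wooden rack, a grey planing bed beyond the rack's open side, and a metal end stop. Origin: on its underside, straight below the stack's centre; z up, x from rack to stop (the sliding direction). All heights are above this origin, which may lie up to 8 mm below the bench top (base let in). Plywood top at 20 mm.
- rack (a point): Rack round the stack: this point is at its middle, on the plywood (board 0, 0, 20 mm). Three walls 15 mm thick, tops at height 56 mm, 4 mm above the stack; inside 108 mm wide in board y, closed at x = -79 mm, side walls up to x = +78 mm, open towards +x.
- bed: The grey planing bed, 180 x 108 mm, fixed, set to a different height each time. Origin: middle of its top face, at board x = 174, y = 0 and height 39 to 42 mm, so 2 to 5 mm lower than the underside of the top blank in the rack: the blank drops by that on its way. It runs from board x = 84 to 264 mm; its rails, fixed to the board, are 108 mm apart, 12 mm thick, tops at height 48 mm.
- stop_face (a point): Middle of the upright stop face that the blank's front edge must touch, at board x = 262 mm, y = 0, height 46 mm. The stop is rigid; its top is at height 56 mm.
- stop: The aluminium end stop, 16 x 132 x 36 mm, fixed across the end of the bed. Origin: middle of the lower edge of its face towards the rack (board x = 262 mm, height 20 mm).
- top_blank: Uppermost blank: a wooden plate 150 (along board x) x 100 x 8 mm, 75 to 130 g, pencilled ukulele outline. Origin: centre of its underside; at start near board x = y = 0, height 44 mm; when home x = 187 mm, on the bed. Too wide to grip, its edges shielded by the rack: press a fingertip on its top and drag. Fingertips grip wood about twice as well as planed wood on wood.
- blank_3: The blank directly under the top one, same size (150 x 100 x 8 mm), loose. Origin: centre of its underside, at board height 36 mm.
- blank_2: The blank under that, same size, loose; origin the centre of its underside, at board height 28 mm.
- blank_1: The lowest blank, same size, loose, lying on the plywood; origin the centre of its underside, at board height 20 mm.
- sanding_block: Bystander: a cork sanding block 70 x 32 x 20 mm lying loose on the plywood beside the rack or bed, on the board's +y side. Origin: centre of its underside.
- spare_bridge: Bystander: a small dark ukulele bridge 75 x 18 x 12 mm lying loose on the plywood on the board's -y side. Origin: centre of its underside.
- glue: Bystander: a white glue bottle, 48 mm across, 110 mm high, standing on the bench. Origin: centre of its underside.
- mug: Bystander: a blue mug, 80 mm across, 90 mm high, standing on the bench. Origin: centre of its underside.
- screwdriver: Bystander: a red-handled screwdriver, about 200 mm long, lying on the bench to the right. Origin: under the tool, x along it towards the tip.
- mic: Bystander: a black hand microphone, about 170 mm long, lying on the bench to the right of the board. Origin: underside, under the middle of its handle.
- clamp: Bystander: a small bar clamp, 170 mm long, lying on the bench beyond and to the left of the board. Origin: underside, under the middle of its bar.
There are look-alikes about, which are no part of the job. Leave any pink or red look-alike of the top_blank alone.

How it is judged:
On the way:
1. the top blank has slid at least half way out of the rack, still flat, and still short of the stop (x of top_blank in the frame of board between 0.09 and 0.183 m and angle between top_blank's own z axis and vertical below 0.1 rad), for 0.1 s.
At the end, for the whole second after the job is handed in: The top blank lies flat on the planing bed between the rails with its front edge against the end stop (gap at its middle under 1.5 mm, turned less than 0.03 rad), at rest; the three other blanks are still in the rack, each within 3 mm of where it was (x of top_blank in the frame of board between 0.1855 and 0.189 m and y of top_blank in the frame of board between -0.008 and 0.008 m and z of top_blank in the frame of bed between -0.0025 and 0.0025 m and angle between the x axis of top_blank and the x axis of board, either way round below 0.03 rad and angle between top_blank's own z axis and vertical below 0.03 rad and linear speed of top_blank below 0.01 m/s and distance of each of blank_1, blank_2, blank_3 from where it was at the start of the episode below 0.003 m); the robot touches nothing.
It fails at once if a blank of the stack below was shifted by more than 3 mm (distance of any of blank_1, blank_2, blank_3 from where it was at the start of the episode above 0.003 m).
It fails at once if the robot pressed the top blank with more than 20 N (contact force between any of the arm, the fingers and top_blank above 20 N).
It fails at once if the end stop was rammed with more than 20 N (contact force between any of top_blank, the arm, the fingers and stop above 20 N).
It fails at once if the top blank was lifted or tipped instead of slid (z of top_blank in the frame of board above 0.05 m or angle between top_blank's own z axis and vertical above 0.12 rad).
It fails at once if a bystander was moved by more than 20 mm (distance of any of sanding_block, spare_bridge, glue, mug, screwdriver, mic, clamp from where it was at the start of the episode above 0.02 m).
It also fails if it takes over 72 s, if anything falls off the work surface, if the arm or the gripper's body presses on something with over 40 N, if the wrist force passes 120 N, or if a joint passes its speed limit or range.

## Working session

There is one attempt and no reset: what is moved stays moved. The work goes in short steps, Python scripts to look and compute and a tool call to move; the robot and the scene stay as the last step left them, time stands still between calls to the robot, and variables do not carry over. Pictures are saved under pics/ and viewed, at most 10 in all, crops included, and the job is handed in when it is done.

Besides the shell and the picture viewer there is one more tool, called after "Emit:" as name(argument=value, ...) on one line, values as JSON. carry_out: Moves the arm, as the interface text tells. Its arguments: {"type":"object","properties":{"plan":{"type":"array","items":{"type":"array"}},"squeeze":{"type":"number"}},"required":["plan"]}

```bash
mkdir -p pics; ls; python3 - <<'E'
from station import telemetry, optics, r
import cv2, numpy as np
s=telemetry.get_state()
print({k:np.round(v,4).tolist() for k,v in s.items()}, r.grip_depth)
for n in("side","top","wrist"):
    cv2.imwrite(f"pics/{n}0.png",optics.snapshot(n)[:,:,::-1]); print(n,optics.camera_params(n))
a=[cv2.imread(f"pics/{n}0.png") for n in("side","top")]
E
```

```text
pics
{'clock': 0.0, 'joint_pos': [1.0264, 0.4915, 1.5594, -0.0, 1.0917, -0.1056], 'qvel': [-0.0003, -0.0005, 0.0001, 0.0004, 0.0001, 0.0001], 'effort': [-0.0002, -61.263, -25.8195, 0.0693, 0.048, -0.0], 'tool_pos': [0.2654, 0.5657, 0.2917], 'ee_rot': [-0.0002, 0.2176, 0.976, -0.0005], 'ft_force': [-0.5978, -0.4083, 0.3285], 'torque': [0.004, -0.0208, -0.0089], 'grip_force': 0.0, 'opening': 0.0952} 0.0588
side {'fx': 477.87747181043164, 'fy': 477.87747181043164, 'cx': 253.62834363800104, 'cy': 189.52666727364553, 'dist': array([-0.09677671,  0.        ,  0.        ,  0.        ,  0.        ]), 'rvec': array([ 2.38064095, -0.22421595,  0.11618757]), 'tvec': array([-0.45088567,  0.11776684,  1.30057121])}
top {'fx': 349.53561665061164, 'fy': 349.53561665061164, 'cx': 257.3492551505929, 'cy': 195.8610316579122, 'dist': array([-0.10427949,  0.        ,  0.        ,  0.        ,  0.        ]), 'rvec': array([ 2.03928692, -2.1618245 ,  0.25599249]), 'tvec': array([0.03916132, 0.4742303 , 1.2809685 ])}
wrist {'fx': 301.51083152804335, 'fy': 301.51083152804335, 'cx': 252.327530255243, 'cy': 189.6638048148226, 'dist': array([-0.08182634,  0.        ,  0.        ,  0.        ,  0.        ]), 'hand_eye': array([[ 3.63139113e-04, -9.67813859e-01, -2.51666846e-01,
         7.06630636e-02],
       [ 9.99999851e-01,  2.48880395e-04,  4.85837389e-04,
        -1.02889775e-03],
       [-4.07565214e-04, -2.51666985e-01,  9.67813806e-01,
        -9.16732678e-02],
       [ 0.00000000e+00,  0.00000000e+00,  0.00000000e+00,
         1.00000000e+00]])}
```

View pics/side0.png

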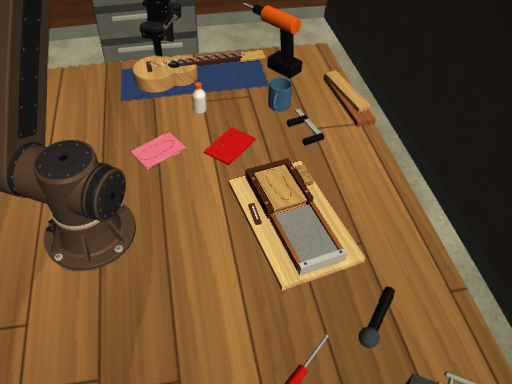

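View pics/top0.png

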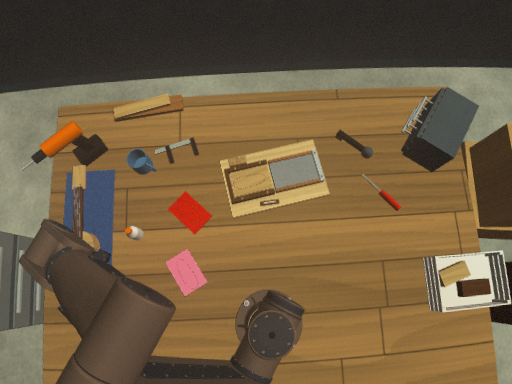

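Side view: the rack with the tan outlined blank is at (278,188), the grey bed at (308,230) and the stop at (322,262). Top view: blank at (250,180), bed at (296,171), stop at (319,163). There are three candidates: pink at top (187,272), red at top (190,212), and tan in the rack at (250,180). The tan one in the rack is the target, because it is wood-coloured and sits in the dark rack beside the bed. I'll confirm with a crop.

```bash
python3 - <<'E'
import cv2, numpy as np
t=cv2.imread("pics/top0.png")[130:225,210:340]; s=cv2.imread("pics/side0.png")[150:295,220:375]
a=cv2.resize(t,None,fx=6,fy=6,interpolation=cv2.INTER_CUBIC); cv2.imwrite("pics/topc.png",a)
b=cv2.resize(s,None,fx=4,fy=4,interpolation=cv2.INTER_CUBIC); cv2.imwrite("pics/sidec.png",b)
E
```

```text
(no output)
```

View pics/topc.png

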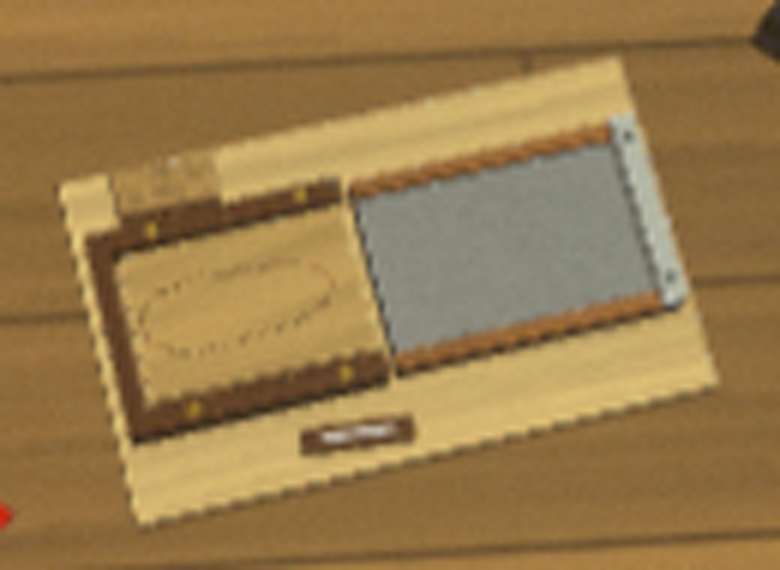

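View pics/sidec.png

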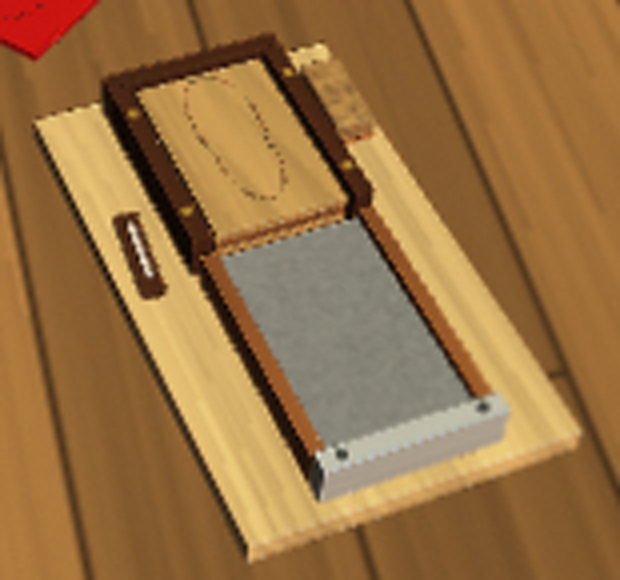

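Confirmed: the tan outlined blank in the dark rack (topc centre ≈(240,305)) is the target. The bed, the stop and both bystanders on the board are visible. Next I triangulate the corners across the two views.

```bash
cat > h.py <<'E'
import cv2, numpy as np
from scipy.spatial.transform import Rotation as R
from station import telemetry, optics, r
def extr(n,s=None):
    p=optics.camera_params(n)
    K=np.array([[p["fx"],0,p["cx"]],[0,p["fy"],p["cy"]],[0,0,1]])
    if n!="wrist": return K,p["dist"],R.from_rotvec(p["rvec"]).as_matrix(),np.array(p["tvec"])
    q=s["ee_rot"]; T=np.eye(4); T[:3,:3]=R.from_quat([q[1],q[2],q[3],q[0]]).as_matrix(); T[:3,3]=s["tool_pos"]
    W=np.linalg.inv(T@p["hand_eye"]); return K,p["dist"],W[:3,:3],W[:3,3]
def plane(n,uv,z,s=None):
    K,d,Rm,t=extr(n,s); x=cv2.undistortPoints(np.array(uv,float).reshape(-1,1,2),K,d).reshape(-1,2)
    D=np.c_[x,np.ones(len(x))]@Rm; C=-Rm.T@t
    return C+D*((z-C[2])/D[:,2])[:,None]
def tri(uva,uvb):
    P=[];X=[]
    for n,uv in(("top",uva),("side",uvb)):
        K,d,Rm,t=extr(n); X.append(cv2.undistortPoints(np.array(uv,float).reshape(-1,1,2),K,d).reshape(-1,2).T); P.append(np.c_[Rm,t])
    h=cv2.triangulatePoints(*P,*X); return (h[:3]/h[3]).T
def fit(B,W):  # board->world, yaw + translation
    b=B[:,:2]-B[:,:2].mean(0); w=W[:,:2]-W[:,:2].mean(0)
    a=np.arctan2((b[:,0]*w[:,1]-b[:,1]*w[:,0]).sum(),(b*w).sum())
    M=R.from_euler("z",a).as_matrix(); t=(W-B@M.T).mean(0); return a,t,(W-B@M.T-t)
E
python3 - <<'E'
from h import *
tc=np.array([(62,185),(620,58),(717,382),(142,525),(88,237),(136,440),(610,122),(662,305),(635,115),(687,300)],float)
sc=np.array([(325,45),(578,437),(250,553),(35,120),(273,37),(103,80),(484,394),(317,455),(507,402),(320,475)],float)
tc=(tc+.5)/6-.5+[210,130]; sc=(sc+.5)/4-.5+[220,150]
W=tri(tc,sc); print(np.round(W*1000,1))
B=np.array([(-94,69,56),(-94,-69,56),(262,66,56),(262,-66,56)])/1000
a,t,e=fit(B,W[[4,5,6,7]]); print(a,t,np.round(e*1000,1))
c=plane("top",tc[:4],.018); print(np.round(c*1000,1), np.linalg.norm(np.diff(c[[0,1,2,3,0]],axis=0),axis=1))
d=plane("top",tc[4:8],.054); a,t,e=fit(B,d);print(a,t,np.round(e*1000,1))
d=plane("side",sc[4:8],.054); a,t,e=fit(B,d);print(a,t,np.round(e*1000,1))
E
```

```text
[[ 639.1  152.9   21.6]
 [ 708.7 -231.4   18.4]
 [ 478.2 -274.1   15. ]
 [ 404.4  108.8   24.8]
 [ 590.4  134.1   55.5]
 [ 454.4  108.4   57.7]
 [ 645.9 -212.4   57.4]
 [ 525.4 -235.3   51.9]
 [ 650.8 -227.9   66.2]
 [ 524.9 -251.3   54.6]]
-1.388683191178514 [ 5.38794607e-01  3.12941845e-02 -3.71563313e-04] [[ 0.7 -2.2 -0.2]
 [ 0.5 -2.8  2.1]
 [-5.3  2.   1.8]
 [ 4.1  3.  -3.7]]
[[ 640.4  153.2   18. ]
 [ 710.6 -231.6   18. ]
 [ 478.8 -273.4   18. ]
 [ 405.5  109.2   18. ]] [0.39114194 0.23553565 0.3895661  0.23893848]
-1.3865200613065265 [ 0.53947103  0.03123651 -0.002     ] [[ 0.8 -2.1  0. ]
 [-0.4 -2.4  0. ]
 [-1.4  1.   0. ]
 [ 1.   3.6  0. ]]
-1.3943521924307558 [ 0.53938984  0.03282138 -0.002     ] [[-0.1 -1.9 -0. ]
 [ 1.2 -0.9 -0. ]
 [-6.9  2.6  0. ]
 [ 5.7  0.3  0. ]]
```

Emit:
carry_out(plan=[[[0, 0, 0.118], [0, 0, 0], 0.3], [[0, 0, 0.118], [0, 0, 0], 0.3], [[0, 0, 0.118], [0, 0, 0], 0.3], [[0, 0, 0.118], [0, 0, 0], 0.3], [[0, 0, 0.118], [0, 0, 0], 0.3], [[0, 0, 0.118], [0, 0, 0], 0.3], [[0, 0, 0.118], [0, 0, 0], 0.3], [[0, 0, 0.118], [0, 0, 0], 0.3]])

```text
clock: 0.82
tool_pos: [0.2655, 0.5657, 0.292]
ee_rot: [0.0, 0.64, 0.768, -0.0]
ft_force: [-0.7, -0.0, 0.0]
opening: 0.0476
grip_force: 0.0
```

Emit:
carry_out(plan=[[[0, 0, 0], [-36, 10.7, 0], 0.3], [[0, 0, 0], [-36, 10.7, 0], 0.3], [[0, 0, 0], [-36, 10.7, 0], 0.3], [[0, 0, 0], [-36, 10.7, 0], 0.3], [[0, 0, 0], [-36, 10.7, 0], 0.3], [[0, 0, 0], [-36, 10.7, 0], 0.3], [[0, 0, 0], [-36, 10.7, 0], 0.3], [[0, 0, 0], [-36, 10.7, 0], 0.3]])

```text
clock: 1.48
tool_pos: [0.4038, 0.2972, 0.2922]
ee_rot: [-0.0, 0.638, 0.77, 0.0]
ft_force: [1.3, 0.6, -0.6]
opening: 0.0284
grip_force: 0.0
```

Emit:
carry_out(plan=[[[0, 0, 0], [-36, 10.7, 0], 0.3], [[0, 0, 0], [-36, 10.7, 0], 0.3], [[0, 0, 0], [-36, 10.7, 0], 0.3], [[0, 0, 0], [-36, 10.7, 0], 0.3], [[0, 0, 0], [-36, 10.7, 0], 0.3], [[0, 0, 0], [-36, 10.7, 0], 0.3], [[0, 0, 0], [-30, 8, 0], 0.3], [[0, 0, 0], [0, 0, 0], 0.3]])

```text
clock: 2.15
tool_pos: [0.5223, 0.0666, 0.292]
ee_rot: [0.0, 0.639, 0.769, -0.0]
ft_force: [0.1, -0.2, -0.3]
opening: 0.0285
grip_force: 0.0
```

```bash
python3 - <<'E'
from h import *
import pickle
s=telemetry.get_state(); im=optics.snapshot("wrist"); pickle.dump((s,im),open("w1.pkl","wb"))
cv2.imwrite("pics/w1.png",im[:,:,::-1])
print(s["clock"],s["tool_pos"],R.from_quat(np.array(s["ee_rot"])[[1,2,3,0]]).as_matrix().round(4),s["ft_force"],s["torque"],s["opening"])
E
```

```text
2.15 [0.52230871 0.06662577 0.29196199] [[-1.833e-01  9.831e-01  6.000e-04]
 [ 9.831e-01  1.833e-01 -7.000e-04]
 [-8.000e-04  5.000e-04 -1.000e+00]] [ 0.08985892 -0.18375045 -0.28296033] [-0.0862955   0.11628652  0.01651768] 0.02846445125611765
```

View pics/w1.png

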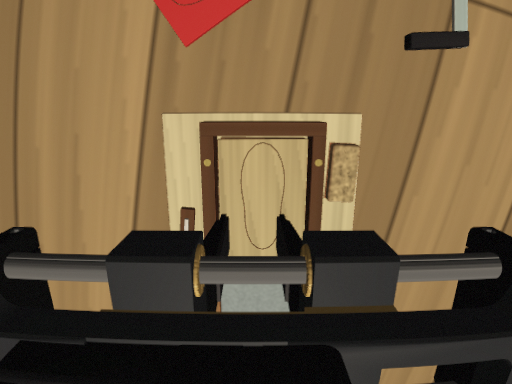

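The wrist view shows the rack from above: rack outer back corners at (201,122) and (326,122), inner back corners at (217,137) and (309,137), board back corners at (163,113) and (361,113). The red look-alike is far off, at (200,20).

```bash
python3 - <<'E'
from h import *
import pickle
s,im=pickle.load(open("w1.pkl","rb"))
p=plane("wrist",[(201,122),(326,122),(217,137),(309,137)],.055,s); q=plane("wrist",[(163,113),(361,113)],.019,s)
print(np.round(p*1e3,1)); print(np.round(q*1e3,1), np.linalg.norm(p[1]-p[0]),np.linalg.norm(p[3]-p[2]),np.linalg.norm(q[1]-q[0]))
v=p[1]-p[0]; print("yaw",np.arctan2(v[1],v[0])-np.pi/2, np.arctan2(*(q[1]-q[0])[[1,0]])-np.pi/2)
a,t,e=fit(np.array([(-94,-69,56),(-94,69,56),(-79,-54,56),(-79,54,56)])/1e3,p);print(a,t,np.round(e*1e3,1))
B=np.array([.94,.02]) 
a=-1.387; X=np.array([np.cos(a),np.sin(a)]); Y=np.array([-X[1],X[0]])
for o in ([.539,.032],t[:2]):
    d=np.array(o)-s["tool_pos"][:2]; print("board x,y of TCP", -d@X*1e3,-d@Y*1e3)
E
```

```text
[[456.9 114.5  55. ]
 [588.6 139.3  55. ]
 [476.4 101.8  55. ]
 [574.2 120.2  55. ]]
[[405.  114.7  19. ]
 [636.3 158.2  19. ]] 0.13402258993233815 0.0995530101311176 0.23530697468748624
yaw -1.3847040233672028 -1.384694179195888
-1.385329608378204 [ 0.53998956  0.03396169 -0.001     ] [[ 2.1  0.9  0. ]
 [-1.8  0.2  0. ]
 [ 4.   0.2  0. ]
 [-4.3 -1.3  0. ]]
board x,y of TCP -37.09312612307465 -10.081840973836982
board x,y of TCP -35.34533186833016 -11.41326065762412
```

Emit:
carry_out(plan=[[[0, 0, 0], [-9, 3, 37], 0.3], [[0, 0, 0], [-9, 3, 37], 0.3], [[0, 0, 0], [-9, 3, 37], 0.3], [[0, 0, 0], [-9, 2, 30], 0.3], [[0, 0, 0], [0, 0, 10], 0.3], [[0, 0, 0], [0, 0, 4], 0.3], [[0, 0, 0], [0, 0, 0], 0.3], [[0, 0, 0], [0, 0, 0], 0.3]])

```text
clock: 2.87
tool_pos: [0.5382, 0.0382, 0.1386]
ee_rot: [0.001, 0.637, 0.771, 0.001]
ft_force: [-0.5, -1.2, -0.6]
opening: 0.0284
grip_force: 0.0
```

```bash
python3 - <<'E'
from h import *
s=telemetry.get_state(); print(s["clock"],s["tool_pos"],s["ft_force"])
a=cv2.resize(optics.snapshot("wrist")[130:330,140:400],(780,600),interpolation=cv2.INTER_CUBIC)
b=optics.snapshot("side")[150:290,220:375]
cv2.imwrite("pics/s2.png",cv2.resize(b,(664,600),interpolation=cv2.INTER_CUBIC)[:,:,::-1])
E
```

```text
2.8667 [0.53816465 0.03815782 0.13864822] [-0.52452321 -1.23524579 -0.61513491]
```

View pics/s2.png

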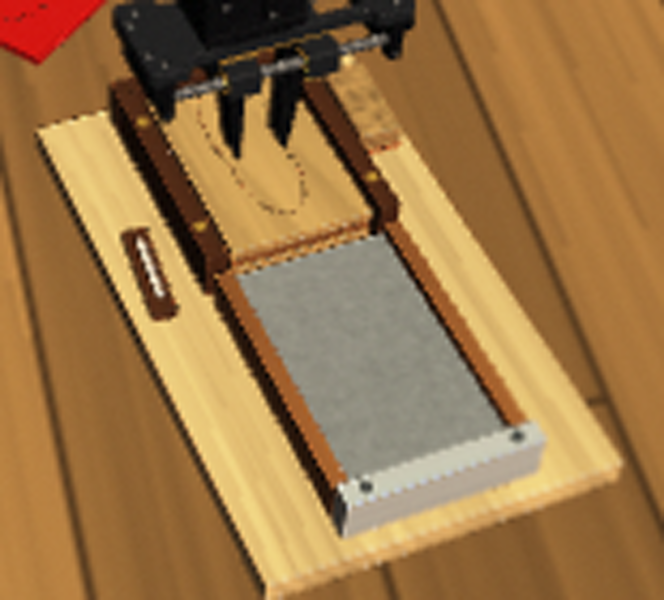

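The fingertips are at (235,155) and (285,145) in the crop. They are centred over the blank, inside the rack walls and just above the wood.

Emit:
carry_out(plan=[[[0, 0, 0], [0, 0, 3], 0.3], [[0, 0, 0], [0, 0, 3], 0.3], [[0, 0, 0], [0, 0, 0], 0.3], [[0, 0, 0], [0, 0, 0], 0.3]])

```text
clock: 3.3
tool_pos: [0.5378, 0.0374, 0.1313]
ee_rot: [-0.0, 0.638, 0.77, 0.0]
ft_force: [0.8, -0.3, -0.5]
opening: 0.0287
grip_force: 0.0
```

Emit:
carry_out(plan=[[[0, 0, 0], [0, 0, 0.5], 0.3], [[0, 0, 0], [0, 0, 0.5], 0.3], [[0, 0, 0], [0, 0, 0.5], 0.3], [[0, 0, 0], [0, 0, 0], 0.3]])

```text
clock: 3.63
tool_pos: [0.5379, 0.0374, 0.1296]
ee_rot: [-0.0, 0.638, 0.77, 0.0]
ft_force: [-0.2, -0.4, 0.4]
opening: 0.0288
grip_force: 0.0
```

Emit:
carry_out(plan=[[[0, 0, 0], [0, 0, 0.5], 0.3], [[0, 0, 0], [0, 0, 0.5], 0.3], [[0, 0, 0], [0, 0, 0], 0.3]])

```text
clock: 3.88
tool_pos: [0.5379, 0.0374, 0.1293]
ee_rot: [0.0, 0.638, 0.77, 0.0]
ft_force: [-2.1, 0.5, 8.4]
opening: 0.0284
grip_force: 4.4
```

Contact at tip height ≈51.4 mm, as expected, with about 12 N/mm stiffness. I ease off slightly and start dragging.

Emit:
carry_out(plan=[[[0, 0, 0], [-1, 0, -0.15], 0.3], [[0, 0, 0], [-2, 0, 0], 0.3], [[0, 0, 0], [-3, 0, 0], 0.3], [[0, 0, 0], [-3, 0, 0], 0.3]])

```text
clock: 4.22
tool_pos: [0.5398, 0.0287, 0.1293]
ee_rot: [0.0, 0.638, 0.77, 0.0]
ft_force: [0.1, 2.6, 5.2]
opening: 0.0286
grip_force: 3.2
```

```bash
cat > look.py <<'E'
from h import *
import sys
s=telemetry.get_state(); a=-1.386; o=np.array([.5395,.0325]); d=np.array(s["tool_pos"])[:2]-o; X=np.array([np.cos(a),np.sin(a)]); Y=np.array([-X[1],X[0]])
F=np.array(s["ft_force"]); print(s["clock"],"tip board mm",d@X*1e3,d@Y*1e3,s["tool_pos"][2],"F along x,y,z",F[:2]@X,F[:2]@Y,F[2])
im=optics.snapshot("top"); im2=optics.snapshot("side")
w=im[130:225,210:340]; v=im2[150:290,220:375]
out=np.hstack([cv2.resize(w,(390,285)),cv2.resize(v,(388,350))[:285]]) if 0 else np.hstack([cv2.resize(w,(410,300),interpolation=2),cv2.resize(v,(332,300),interpolation=2)])
cv2.imwrite(f"pics/{sys.argv[1]}.png",out[:,:,::-1]); np.savez(f"{sys.argv[1]}.npz",top=im,side=im2)
E
python3 look.py d1
```

```text
4.2167 tip board mm 3.811757716703474 -0.42330623742569856 0.12930013457258832 F along x,y,z -2.510528849443724 0.5673466263750296 5.182227284898056
```

Emit:
carry_out(plan=[[[0, 0, 0], [-4, 0, 0], 0.3], [[0, 0, 0], [-5, 0, 0], 0.3], [[0, 0, 0], [-5, 0, 0], 0.3], [[0, 0, 0], [-5, 0, 0], 0.3], [[0, 0, 0], [-5, 0, 0], 0.3], [[0, 0, 0], [-5, 0, 0], 0.3], [[0, 0, 0], [-5, 0, 0], 0.3], [[0, 0, 0], [-4, 0, 0], 0.3]])

```text
clock: 4.98
tool_pos: [0.5469, -0.0089, 0.1293]
ee_rot: [0.0, 0.638, 0.77, 0.0]
ft_force: [-1.0, 3.1, 6.9]
opening: 0.0285
grip_force: 3.3
```

```bash
python3 look.py d2
```

```text
4.9833 tip board mm 42.08074131022736 -0.2895387213240899 0.12931537148245514 F along x,y,z -3.223331105141922 -0.44165228485766556 6.889769582746728
```

View pics/d2.png

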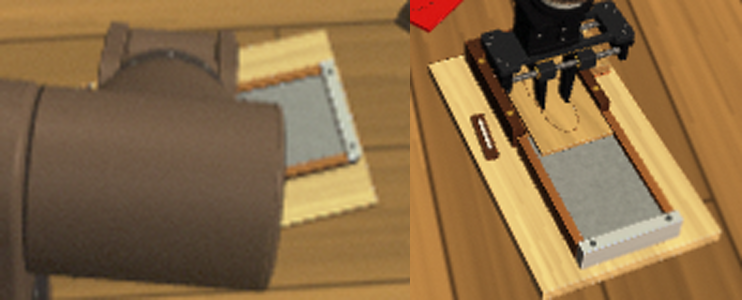

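The side view shows the blank's front edge (≈(578,148) in the crop) already past the rack mouth, flat and moving with the fingers. Continuing.

Emit:
carry_out(plan=[[[0, 0, 0], [-4, 0, 0], 0.3], [[0, 0, 0], [-5, 0, 0], 0.3], [[0, 0, 0], [-5, 0, 0], 0.3], [[0, 0, 0], [-5, 0, 0], 0.3], [[0, 0, 0], [-5, 0, 0], 0.3], [[0, 0, 0], [-4, 0, 0], 0.3]])

```text
clock: 5.58
tool_pos: [0.5522, -0.0364, 0.1293]
ee_rot: [0.0, 0.638, 0.77, 0.0]
ft_force: [-0.3, 3.2, 5.5]
opening: 0.0284
grip_force: 3.1
```

Emit:
carry_out(plan=[[[0, 0, 0], [-4, 0, 0], 0.3], [[0, 0, 0], [-4, 0, 0], 0.3], [[0, 0, 0], [-4, 0, 0], 0.3]])

```text
clock: 5.83
tool_pos: [0.5543, -0.0482, 0.1292]
ee_rot: [0.0, 0.638, 0.77, 0.0]
ft_force: [-0.5, 2.0, 4.4]
opening: 0.0285
grip_force: 2.0
```

Emit:
carry_out(plan=[[[0, 0, 0], [-4, 0, 0.2], 0.3], [[0, 0, 0], [-4, 0, 0.15], 0.3], [[0, 0, 0], [-4, 0, 0.1], 0.3]])

```text
clock: 6.08
tool_pos: [0.5566, -0.06, 0.1289]
ee_rot: [0.0, 0.638, 0.77, 0.0]
ft_force: [-0.9, 2.9, 7.6]
opening: 0.0287
grip_force: 3.7
```

Emit:
carry_out(plan=[[[0, 0, 0], [-4, 0, 0.1], 0.3], [[0, 0, 0], [-4, 0, 0.1], 0.3], [[0, 0, 0], [-4, 0, 0.1], 0.3]])

```text
clock: 6.33
tool_pos: [0.5589, -0.0717, 0.1286]
ee_rot: [0.0, 0.638, 0.77, 0.0]
ft_force: [-1.1, 3.7, 7.9]
opening: 0.0289
grip_force: 4.2
```

```bash
python3 look.py d3
```

```text
6.3333 tip board mm 106.02799022922667 -0.11822944785733265 0.12861273272362733 F along x,y,z -3.820658373944113 -0.3778832403069741 7.932482538230893
```

View pics/d3.png

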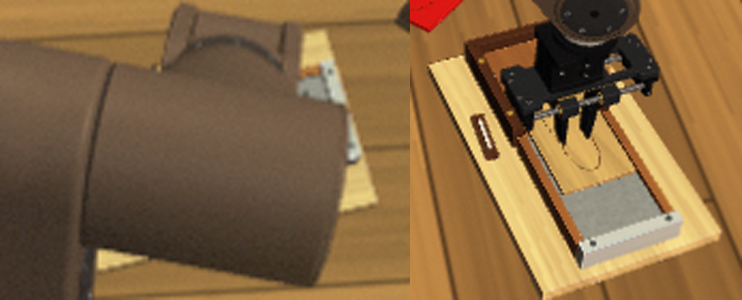

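The side view shows the blank more than half out and on the bed, straight between the rails, with its front edge at ≈(605,185) and still short of the stop.

Emit:
carry_out(plan=[[[0, 0, 0], [-4, 0, 0], 0.3], [[0, 0, 0], [-4, 0, 0.05], 0.3], [[0, 0, 0], [-4, 0, 0.05], 0.3], [[0, 0, 0], [-4, 0, 0], 0.3], [[0, 0, 0], [-4, 0, 0.05], 0.3]])

```text
clock: 6.85
tool_pos: [0.5625, -0.0914, 0.1283]
ee_rot: [0.0, 0.638, 0.77, 0.0]
ft_force: [-0.7, 2.9, 7.3]
opening: 0.0286
grip_force: 3.4
```

Emit:
carry_out(plan=[[[0, 0, 0], [-4, 0, 0], 0.3], [[0, 0, 0], [-4, 0, 0.05], 0.3], [[0, 0, 0], [-4, 0, 0], 0.3], [[0, 0, 0], [-4, 0, 0.05], 0.3]])

```text
clock: 7.18
tool_pos: [0.5655, -0.1072, 0.1282]
ee_rot: [0.0, 0.638, 0.77, 0.0]
ft_force: [-0.0, 2.6, 5.0]
opening: 0.0284
grip_force: 3.1
```

Emit:
carry_out(plan=[[[0, 0, 0], [-2, 0, 0], 0.3], [[0, 0, 0], [-2, 0, 0], 0.3], [[0, 0, 0], [-2, 0, 0], 0.3], [[0, 0, 0], [-2, 0, 0], 0.3]])

```text
clock: 7.52
tool_pos: [0.5668, -0.1151, 0.1277]
ee_rot: [-0.0, 0.638, 0.77, -0.0]
ft_force: [0.2, 0.5, -0.2]
opening: 0.0285
grip_force: 0.0
```

The blank has dropped fully onto the bed, so the force is 0. I press again gently.

Emit:
carry_out(plan=[[[0, 0, 0], [0, 0, 0.3], 0.3], [[0, 0, 0], [0, 0, 0.3], 0.3], [[0, 0, 0], [0, 0, 0], 0.3]])

```text
clock: 7.77
tool_pos: [0.5668, -0.1148, 0.1271]
ee_rot: [-0.0, 0.638, 0.77, -0.0]
ft_force: [-0.4, 0.4, -0.6]
opening: 0.0286
grip_force: 0.0
```

Emit:
carry_out(plan=[[[0, 0, 0], [0, 0, 0.3], 0.3], [[0, 0, 0], [0, 0, 0.2], 0.3], [[0, 0, 0], [0, 0, 0], 0.3]])

```text
clock: 8.02
tool_pos: [0.5668, -0.1148, 0.1268]
ee_rot: [-0.0, 0.638, 0.77, 0.0]
ft_force: [-0.5, 1.2, 1.6]
opening: 0.0286
grip_force: 0.6
```

Emit:
carry_out(plan=[[[0, 0, 0], [0, 0, 0.2], 0.3], [[0, 0, 0], [0, 0, 0.15], 0.3], [[0, 0, 0], [0, 0, 0], 0.3]])

```text
clock: 8.27
tool_pos: [0.5668, -0.1148, 0.1268]
ee_rot: [0.0, 0.638, 0.77, 0.0]
ft_force: [-2.1, 0.2, 5.6]
opening: 0.0286
grip_force: 2.9
```

Emit:
carry_out(plan=[[[0, 0, 0], [-2, 0, 0], 0.3], [[0, 0, 0], [-3, 0, 0], 0.3], [[0, 0, 0], [-3, 0, 0], 0.3], [[0, 0, 0], [-3, 0, 0], 0.3], [[0, 0, 0], [-3, 0, 0], 0.3], [[0, 0, 0], [-3, 0, 0], 0.3], [[0, 0, 0], [-3, 0, 0], 0.3], [[0, 0, 0], [0, 0, 0], 0.3]])

```text
clock: 8.93
tool_pos: [0.5709, -0.1349, 0.1268]
ee_rot: [0.0, 0.638, 0.77, 0.0]
ft_force: [-0.7, -2.4, 4.5]
opening: 0.0287
grip_force: 2.3
```

```bash
python3 look.py d4; python3 -c "
import numpy as np,cv2
v=np.load('d4.npz')['side'][195:280,255:350]
cv2.imwrite('pics/d4c.png',cv2.resize(v,None,fx=6,fy=6,interpolation=2)[:,:,::-1])"
```

```text
8.9333 tip board mm 170.32278905041215 0.11387883805342673 0.12680508380723277 F along x,y,z 2.226218584113016 -1.1460034417244693 4.472297139741017
```

View pics/d4c.png

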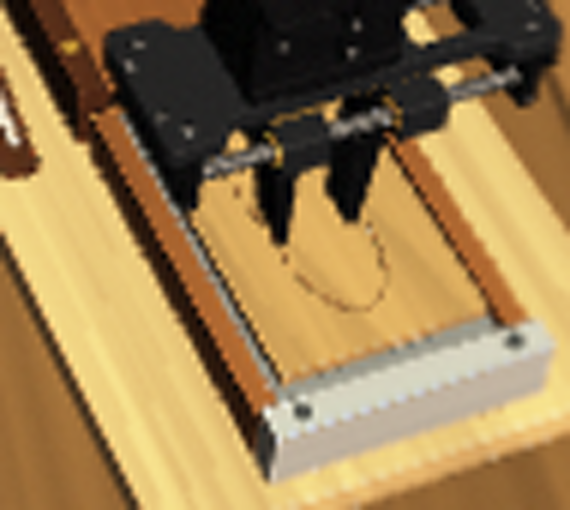

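The blank lies flat between the rails. Its front edge runs from (285,388) to (497,318) in the crop, with a narrow grey strip of bed left before the stop.

```bash
python3 - <<'E'
from h import *
uv=(np.array([(285,388),(497,318)])+.5)/6-.5+[255,195]
a=-1.386;o=np.array([.5395,.0325]);X=np.array([np.cos(a),np.sin(a)]);Y=np.array([-X[1],X[0]])
p=plane("side",uv,.0488)[:,:2]-o; print(p@X*1e3,p@Y*1e3)
# stop top front edge (z 56-0.6) as a check, must be x=262, y=+-66
uv=(np.array([(268,408),(525,328)])+.5)/6-.5+[255,195]; p=plane("side",uv,.0554)[:,:2]-o; print(p@X*1e3,p@Y*1e3)
E
```

```text
[250.50111856 250.81323372] [-47.6913465   53.10372635]
[260.92223033 263.73319535] [-61.19758116  58.51237235]
```

Gap ≈11 mm, and the blank is square. The push on the stop is limited by fingertip friction, so I move in slowly.

Emit:
carry_out(plan=[[[0, 0, 0], [-1.5, 0, 0.05], 0.3], [[0, 0, 0], [-2, 0, 0], 0.3], [[0, 0, 0], [-2, 0, 0], 0.3], [[0, 0, 0], [-2, 0, 0], 0.3], [[0, 0, 0], [-1, 0, 0], 0.3]])

```text
clock: 9.45
tool_pos: [0.5723, -0.1427, 0.1268]
ee_rot: [0.0, 0.638, 0.77, 0.0]
ft_force: [0.1, 3.2, 8.5]
opening: 0.0282
grip_force: 3.6
```

Emit:
carry_out(plan=[[[0, 0, 0], [-0.7, 0, 0], 0.3], [[0, 0, 0], [-0.7, 0, 0], 0.3], [[0, 0, 0], [-0.7, 0, 0], 0.3]])

```text
clock: 9.7
tool_pos: [0.5727, -0.1446, 0.1268]
ee_rot: [0.0, 0.638, 0.77, 0.0]
ft_force: [0.1, 2.7, 8.2]
opening: 0.0283
grip_force: 3.5
```

Emit:
carry_out(plan=[[[0, 0, 0], [-0.7, 0, 0], 0.3], [[0, 0, 0], [-0.7, 0, 0], 0.3], [[0, 0, 0], [-0.7, 0, 0], 0.3]])

```text
clock: 9.95
tool_pos: [0.5731, -0.1467, 0.1268]
ee_rot: [0.0, 0.638, 0.77, 0.0]
ft_force: [-0.4, 2.0, 7.0]
opening: 0.0286
grip_force: 3.5
```

Emit:
carry_out(plan=[[[0, 0, 0], [-0.5, 0, 0], 0.3], [[0, 0, 0], [-0.5, 0, 0], 0.3], [[0, 0, 0], [-0.5, 0, 0], 0.3]])

```text
clock: 10.2
tool_pos: [0.5734, -0.1481, 0.1268]
ee_rot: [0.0, 0.638, 0.77, 0.0]
ft_force: [-0.4, 3.2, 6.3]
opening: 0.0285
grip_force: 3.5
```

Emit:
carry_out(plan=[[[0, 0, 0], [-0.5, 0, 0], 0.3], [[0, 0, 0], [-0.5, 0, 0], 0.3], [[0, 0, 0], [-0.5, 0, 0], 0.3]])

```text
clock: 10.45
tool_pos: [0.5737, -0.1496, 0.1268]
ee_rot: [0.0, 0.638, 0.77, 0.0]
ft_force: [-1.2, 2.5, 7.2]
opening: 0.0283
grip_force: 3.5
```

Emit:
carry_out(plan=[[[0, 0, 0], [-0.5, 0, 0], 0.3], [[0, 0, 0], [-0.5, 0, 0], 0.3], [[0, 0, 0], [0, 0, 0], 0.3]])

```text
clock: 10.7
tool_pos: [0.5738, -0.1505, 0.1268]
ee_rot: [0.0, 0.638, 0.77, 0.0]
ft_force: [-1.2, 3.3, 8.2]
opening: 0.0286
grip_force: 3.7
```

```bash
python3 look.py d5; python3 -c "
import numpy as np,cv2
v=np.load('d5.npz')['side'][195:280,255:350]
cv2.imwrite('pics/d5c.png',cv2.resize(v,None,fx=6,fy=6,interpolation=2)[:,:,::-1])"
```

```text
10.7 tip board mm 186.1790471804623 0.10056522459133621 0.12679725875211784 F along x,y,z -3.4802485172683038 -0.6109641213872898 8.249232909404677
```

View pics/d5c.png

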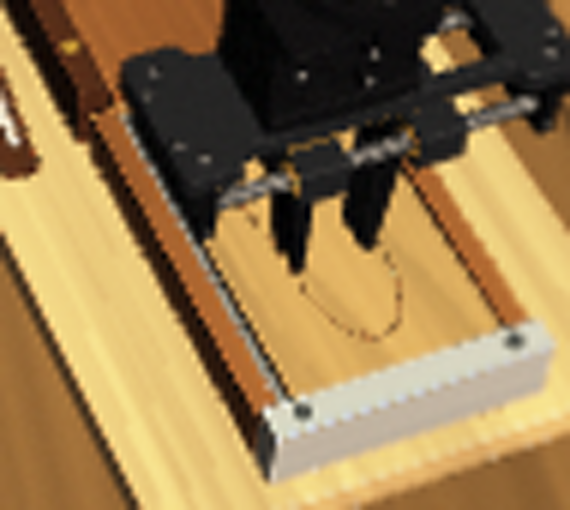

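The stop's top now hides the front edge and no bed strip is visible; the outline tip moved from (350,310) to (375,338). From here I check numerically by tracking the outline in a rectified view.

```bash
cat > trk.py <<'E'
from h import *
import sys
a=-1.386;o=np.array([.5395,.0325]);X=np.array([np.cos(a),np.sin(a)]);Y=np.array([-X[1],X[0]])
def rect(im,z=.0488):
    gx,gy=np.meshgrid(np.arange(150,262,.25)/1e3,np.arange(-60,60,.25)/1e3)
    W=np.c_[o+gx.reshape(-1,1)*X+gy.reshape(-1,1)*Y,np.full(gx.size,z)]
    K,d,Rm,t=extr("side"); uv=cv2.projectPoints(W,cv2.Rodrigues(Rm)[0],t,K,d)[0].reshape(*gx.shape,2).astype(np.float32)
    return cv2.cvtColor(cv2.remap(im,uv[...,0],uv[...,1],cv2.INTER_CUBIC),cv2.COLOR_RGB2GRAY)
def track(A,B):
    # template: outline front, board x 195..237, y -28..28 in A
    f=lambda g:cv2.GaussianBlur(g,(0,0),3)
    A,B=f(rect(A)),f(rect(B)); x0,x1,y0,y1=int((200-150)*4),int((240-150)*4),int(32*4),int(92*4)
    m=cv2.matchTemplate(B,A[y0:y1,x0:x1],cv2.TM_CCOEFF_NORMED); _,v,_,l=cv2.minMaxLoc(m)
    return (l[0]-x0)/4,(l[1]-y0)/4,round(v,3)
if __name__=="__main__":
    A=np.load(sys.argv[1]+".npz")["side"];B=np.load(sys.argv[2]+".npz")["side"];print(track(A,B))
E
python3 trk.py d4 d5
```

```text
(15.75, 0.0, 0.809)
```

Emit:
carry_out(plan=[[[0, 0, 0], [-0.5, 0, 0], 0.3], [[0, 0, 0], [-0.5, 0, 0], 0.3], [[0, 0, 0], [-0.5, 0, 0], 0.3], [[0, 0, 0], [-0.5, 0, 0], 0.3]])

```text
clock: 11.13
tool_pos: [0.5741, -0.1523, 0.1268]
ee_rot: [-0.0, 0.638, 0.77, 0.0]
ft_force: [-0.7, 5.2, 7.7]
opening: 0.0289
grip_force: 4.0
```

```bash
python3 look.py d6; python3 trk.py d4 d6; python3 trk.py d5 d6
```

```text
11.1333 tip board mm 187.96794342213195 0.032200824399124146 0.12677982384278383 F along x,y,z -5.211066872711677 0.29103478676776134 7.660510890270895
(15.5, 0.0, 0.807)
(0.5, -0.25, 0.972)
```

The lateral force rose to 5.2 N while the outline moved only ≈0.5 mm against 1.8 mm of tip travel, so the blank is reaching the stop. One more small push to confirm.

Emit:
carry_out(plan=[[[0, 0, 0], [-0.5, 0, 0], 0.3], [[0, 0, 0], [-0.5, 0, 0], 0.3], [[0, 0, 0], [-0.5, 0, 0], 0.3], [[0, 0, 0], [-0.5, 0, 0], 0.3]])

```text
clock: 11.57
tool_pos: [0.5744, -0.1542, 0.1268]
ee_rot: [-0.0, 0.638, 0.77, 0.0]
ft_force: [-1.2, 4.4, 9.4]
opening: 0.0287
grip_force: 4.0
```

```bash
python3 look.py d7; python3 trk.py d5 d7; python3 trk.py d6 d7
```

```text
11.5667 tip board mm 189.96780408456513 -0.003959464356305279 0.1267721850554974 F along x,y,z -4.562287349179815 -0.3685386816956171 9.384996831215869
(1.5, -0.5, 0.845)
(1.0, -0.25, 0.914)
```

```bash
cat > tip.py <<'E'
from trk import *
# outline front tip: along x at |y|<12 find darkest vs median (board x in mm), blank side edges
for n in sys.argv[1:]:
    g=cv2.GaussianBlur(rect(np.load(n+".npz")["side"]),(0,0),2).astype(float)
    S=g[:,200:400]; out=[]   # x 200..250
    for y in range(-14,20,4):
        r=g[int((y+60)*4)-4:int((y+60)*4)+4,(205-150)*4:(250-150)*4].mean(0); r=r-cv2.GaussianBlur(r[None],(0,0),25)[0]
        k=r.argmin(); out.append((y,205+k/4,round(r[k],1)))
    print(n,out)
E
python3 tip.py d4 d5 d6 d7
```

```text
d4 [(-14, np.float64(206.5), np.float64(-14.2)), (-10, np.float64(214.5), np.float64(-17.2)), (-6, np.float64(222.5), np.float64(-30.0)), (-2, np.float64(248.5), np.float64(-16.8)), (2, np.float64(226.0), np.float64(-22.9)), (6, np.float64(249.75), np.float64(-18.7)), (10, np.float64(249.75), np.float64(-26.6)), (14, np.float64(249.75), np.float64(-24.3)), (18, np.float64(249.75), np.float64(-21.6))]
d5 [(-14, np.float64(226.5), np.float64(-20.4)), (-10, np.float64(235.0), np.float64(-22.2)), (-6, np.float64(238.75), np.float64(-16.7)), (-2, np.float64(241.0), np.float64(-25.8)), (2, np.float64(241.25), np.float64(-16.3)), (6, np.float64(240.0), np.float64(-34.3)), (10, np.float64(238.25), np.float64(-47.5)), (14, np.float64(235.75), np.float64(-24.4)), (18, np.float64(225.75), np.float64(-37.3))]
d6 [(-14, np.float64(226.5), np.float64(-21.7)), (-10, np.float64(235.0), np.float64(-22.4)), (-6, np.float64(238.75), np.float64(-16.7)), (-2, np.float64(241.25), np.float64(-26.6)), (2, np.float64(241.5), np.float64(-16.5)), (6, np.float64(240.0), np.float64(-34.1)), (10, np.float64(238.25), np.float64(-48.9)), (14, np.float64(235.75), np.float64(-24.9)), (18, np.float64(225.75), np.float64(-37.8))]
d7 [(-14, np.float64(226.5), np.float64(-20.8)), (-10, np.float64(234.75), np.float64(-22.4)), (-6, np.float64(238.5), np.float64(-16.3)), (-2, np.float64(241.0), np.float64(-26.2)), (2, np.float64(241.5), np.float64(-16.7)), (6, np.float64(240.0), np.float64(-35.7)), (10, np.float64(238.25), np.float64(-48.1)), (14, np.float64(235.75), np.float64(-24.5)), (18, np.float64(225.75), np.float64(-36.7))]
```

The outline stays put from d5 to d7 while the tip slid 4 mm, and the front edge was square. The blank is stalled against the stop. I let go straight up.

Emit:
carry_out(plan=[[[0, 0, 0], [0, 0, -0.5], 0.3], [[0, 0, 0], [0, 0, -1], 0.3], [[0, 0, 0], [0, 0, -5], 0.3], [[0, 0, 0], [0, 0, -20], 0.3], [[0, 0, 0], [0, 0, -35], 0.3], [[0, 0, 0], [0, 0, -35], 0.3], [[0, 0, 0], [0, 0, -20], 0.3], [[0, 0, 0], [0, 0, 0], 0.3]])

```text
clock: 12.33
tool_pos: [0.5755, -0.1553, 0.2476]
ee_rot: [0.003, 0.638, 0.77, 0.001]
ft_force: [0.4, -0.2, -0.1]
opening: 0.0284
grip_force: 0.0
```

```bash
python3 look.py d8; python3 tip.py d8; python3 - <<'E'
from trk import *
import pickle
s=telemetry.get_state(); im=optics.snapshot("wrist"); pickle.dump((s,im),open("w8.pkl","wb"))
# wrist: rectified columns; blank rear edge at board x=112 (home), bed grey behind it
gx,gy=np.meshgrid(np.arange(85,160,.25)/1e3,np.arange(-56,56,.25)/1e3)
W=np.c_[o+gx.reshape(-1,1)*X+gy.reshape(-1,1)*Y,np.full(gx.size,.0488)]
K,d,Rm,t=extr("wrist",s); uv=cv2.projectPoints(W,cv2.Rodrigues(Rm)[0],t,K,d)[0].reshape(*gx.shape,2).astype(np.float32)
g=cv2.remap(im,uv[...,0],uv[...,1],1); sat=cv2.cvtColor(g,cv2.COLOR_RGB2HSV)[...,1].astype(float)
for y in range(-40,41,10):
    r=sat[int((y+56)*4)-4:int((y+56)*4)+4].mean(0); dr=np.diff(cv2.GaussianBlur(r[None],(0,0),3)[0]); print(y,85+dr.argmax()/4,round(dr.max(),1),r[::40].astype(int))
E
```

```text
12.3333 tip board mm 191.1938192632974 0.8796337386577139 0.2476130469046109 F along x,y,z 0.2816609578021514 0.37231900206930835 -0.06915217838372628
d8 [(-14, np.float64(226.25), np.float64(-22.0)), (-10, np.float64(231.0), np.float64(-26.9)), (-6, np.float64(238.75), np.float64(-16.2)), (-2, np.float64(240.5), np.float64(-19.0)), (2, np.float64(241.75), np.float64(-15.9)), (6, np.float64(240.0), np.float64(-33.0)), (10, np.float64(238.25), np.float64(-47.6)), (14, np.float64(235.75), np.float64(-25.1)), (18, np.float64(225.5), np.float64(-37.5))]
-40 109.75 11.7 [ 21  20  21 106 108 106 105 106]
-30 109.75 11.2 [ 19  20  20 107 106 107 106 105]
-20 109.75 10.3 [ 20  21  21 105 104 121 106 106]
-10 109.5 10.1 [ 21  21  19 106 106 106 105 104]
0 109.5 10.1 [ 19  19  21 109 106 105 105 105]
10 109.25 9.5 [ 20  19  21 110 106 106 106 106]
20 109.25 9.6 [ 20  21  19 106 106 106 105 106]
30 109.25 9.8 [ 20  19  19 107 107 107 107 106]
40 108.75 10.1 [ 22  21  21 105 108 107 107 107]
```

```bash
python3 - <<'E'
from trk import *
import pickle
s,im=pickle.load(open("w8.pkl","rb"))
def prof(z,lo,hi,ys,ch):
    gx,gy=np.meshgrid(np.arange(lo,hi,.25)/1e3,np.arange(-75,75,.25)/1e3)
    W=np.c_[o+gx.reshape(-1,1)*X+gy.reshape(-1,1)*Y,np.full(gx.size,z)]
    K,d,Rm,t=extr("wrist",s); uv=cv2.projectPoints(W,cv2.Rodrigues(Rm)[0],t,K,d)[0].reshape(*gx.shape,2).astype(np.float32)
    g=cv2.cvtColor(cv2.remap(im,uv[...,0],uv[...,1],1),cv2.COLOR_RGB2HSV)[...,ch].astype(float)
    for y in ys:
        r=g[int((y+75)*4)-4:int((y+75)*4)+4].mean(0); dr=np.diff(cv2.GaussianBlur(r[None],(0,0),2)[0])
        print(z,y,"rise",lo+dr.argmax()/4,round(dr.max(),1),"fall",lo+dr.argmin()/4,round(dr.min(),1),r[::16].astype(int))
prof(.0408,65,100,(-40,-20,0,20,40),1)   # bed edge x=84, blank_3 edge x=75
prof(.0555,60,95,(-62,62),2)   # rack wall ends x=78
# lateral: image y of blank sides vs rails at x~130
E
```

```text
0.0408 -40 rise 87.25 0.5 fall 82.5 -11.7 [147 148 147  91  88  21  21  19  20]
0.0408 -20 rise 72.0 0.4 fall 82.5 -11.8 [147 146 152  88  88  21  21  22  20]
0.0408 0 rise 71.75 0.5 fall 82.5 -12.3 [145 145 151  90  90  20  20  20  20]
0.0408 20 rise 85.5 0.3 fall 82.5 -11.4 [145 147 143  91  90  20  20  21  20]
0.0408 40 rise 71.25 0.4 fall 82.5 -10.7 [147 146 141  89  87  20  21  20  20]
0.0555 -62 rise 79.5 12.8 fall 82.75 -8.7 [ 86  85  85  84  75 148 126 126 129]
0.0555 62 rise 79.5 14.7 fall 83.0 -9.5 [ 84  84  83  83  78 153 133 136 139]
```

The bed edge is uniform at 82.5 and the blank's rear edge at ≈109.4 with a sub-pixel slope, so the gap is ≈0–1 mm. I re-measure with the arm settled.

Emit:
carry_out(plan=[[[0, 0, 0], [25, 0, 0], 0.3], [[0, 0, 0], [25, 0, 0], 0.3], [[0, 0, 0], [0, 0, 0], 0.3], [[0, 0, 0], [0, 0, 0], 0.3], [[0, 0, 0], [0, 0, 0], 0.3], [[0, 0, 0], [0, 0, 0], 0.3]])

```text
clock: 12.98
tool_pos: [0.5652, -0.1064, 0.2422]
ee_rot: [-0.0, 0.638, 0.77, -0.0]
ft_force: [-0.6, -0.7, 0.3]
opening: 0.0286
grip_force: 0.0
```

```bash
cat > gap.py <<'E'
from trk import *
s=telemetry.get_state(); im=np.mean([optics.snapshot("wrist") for _ in range(4)],0).astype(np.uint8); print(s["tool_pos"],s["ee_rot"])
K,d,Rm,t=extr("wrist",s)
def line(z,lo,hi,sign,y0=-40,y1=40):
    xs=np.arange(lo,hi,.25); ys=np.arange(y0,y1+.1,2.)
    gx,gy=np.meshgrid(xs/1e3,ys/1e3); W=np.c_[o+gx.reshape(-1,1)*X+gy.reshape(-1,1)*Y,np.full(gx.size,z)]
    uv=cv2.projectPoints(W,cv2.Rodrigues(Rm)[0],t,K,d)[0].reshape(*gx.shape,2).astype(np.float32)
    g=cv2.cvtColor(cv2.remap(im,uv[...,0],uv[...,1],1),cv2.COLOR_RGB2HSV)[...,1].astype(float)
    dr=np.clip(sign*np.diff(g,axis=1),0,None)**2; e=(dr*(xs[:-1]+.125)).sum(1)/dr.sum(1)
    k,b=np.polyfit(ys,e,1); return round(b,2),round(k,4),round(np.std(e-k*ys-b),2)
b=line(.0408,79,87,-1); r_=line(.0488,104,116,1); f=line(.0488,62,80,-1)
print("bed edge (84)",b,"blank rear (112)",r_,"diff (28)",r_[0]-b[0],"stack front",f)
E
python3 gap.py
```

```text
[ 0.56521714 -0.10640229  0.24223177] [-3.71872913e-04  6.37811697e-01  7.70192234e-01 -1.55442356e-04]
bed edge (84) (np.float64(81.88), np.float64(0.0032), np.float64(0.06)) blank rear (112) (np.float64(108.87), np.float64(-0.0072), np.float64(0.12)) diff (28) 26.99000000000001 stack front (np.float64(72.86), np.float64(-0.0047), np.float64(0.13))
```

The blank is turned ≈0.010 rad relative to the bed, with a gap ≈0.5–1 mm. That passes, but I'll square it with a gentle push on the +y side.

Emit:
carry_out(plan=[[[0, 0, 0], [-21, 10, 30], 0.1], [[0, 0, 0], [-21, 12, 30], 0.1], [[0, 0, 0], [0, 0, 30], 0.1], [[0, 0, 0], [0, 0, 14], 0.1], [[0, 0, 0], [0, 0, 6], 0.1], [[0, 0, 0], [0, 0, 3], 0.1], [[0, 0, 0], [0, 0, 0], 0.1], [[0, 0, 0], [0, 0, 0], 0.1]])

```text
clock: 13.85
tool_pos: [0.595, -0.1429, 0.131]
ee_rot: [0.001, 0.638, 0.77, 0.0]
ft_force: [0.4, 0.0, 0.0]
opening: 0.0097
grip_force: 0.0
```

Emit:
carry_out(plan=[[[0, 0, 0], [0, 0, 0.5], 0.1], [[0, 0, 0], [0, 0, 0.5], 0.1], [[0, 0, 0], [0, 0, 0.5], 0.1], [[0, 0, 0], [0, 0, 0], 0.1]])

```text
clock: 14.18
tool_pos: [0.5946, -0.1428, 0.1288]
ee_rot: [0.0, 0.638, 0.77, 0.0]
ft_force: [-0.2, 0.2, 0.6]
opening: 0.0095
grip_force: 0.0
```

Emit:
carry_out(plan=[[[0, 0, 0], [0, 0, 0.5], 0.1], [[0, 0, 0], [0, 0, 0.5], 0.1], [[0, 0, 0], [0, 0, 0.5], 0.1], [[0, 0, 0], [0, 0, 0], 0.1]])

```text
clock: 14.52
tool_pos: [0.5946, -0.1429, 0.1268]
ee_rot: [-0.0, 0.638, 0.77, 0.0]
ft_force: [-0.1, -1.0, 0.4]
opening: 0.0095
grip_force: 0.0
```

Emit:
carry_out(plan=[[[0, 0, 0], [0, 0, 0.4], 0.1], [[0, 0, 0], [0, 0, 0.4], 0.1], [[0, 0, 0], [0, 0, 0], 0.1]])

```text
clock: 14.77
tool_pos: [0.5946, -0.1429, 0.1268]
ee_rot: [0.0, 0.638, 0.77, 0.0]
ft_force: [-3.6, 0.6, 8.4]
opening: 0.0095
grip_force: 4.4
```

Emit:
carry_out(plan=[[[0, 0, 0], [-0.5, 0, 0], 0.1], [[0, 0, 0], [-0.7, 0, 0], 0.1], [[0, 0, 0], [-0.7, 0, 0], 0.1], [[0, 0, 0], [-0.7, 0, 0], 0.1], [[0, 0, 0], [-0.7, 0, 0], 0.1], [[0, 0, 0], [-0.7, 0, 0], 0.1]])

```text
clock: 15.27
tool_pos: [0.5954, -0.1462, 0.1268]
ee_rot: [-0.0, 0.638, 0.77, 0.0]
ft_force: [-1.2, 5.4, 8.8]
opening: 0.0096
grip_force: 4.3
```

Emit:
carry_out(plan=[[[0, 0, 0], [-0.5, 0, -0.1], 0.1], [[0, 0, 0], [0, 0, -0.4], 0.1], [[0, 0, 0], [0, 0, -2], 0.1], [[0, 0, 0], [10, -5, -30], 0.1], [[0, 0, 0], [16, -8, -40], 0.1], [[0, 0, 0], [16, -9, -40], 0.1], [[0, 0, 0], [0, 0, 0], 0.1], [[0, 0, 0], [0, 0, 0], 0.1]])

```text
clock: 15.93
tool_pos: [0.5673, -0.1113, 0.2366]
ee_rot: [0.002, 0.637, 0.771, 0.001]
ft_force: [-2.0, 0.9, -1.5]
opening: 0.0092
grip_force: 0.0
```

Emit:
carry_out(plan=[[[0, 0, 0], [0, 0, 0], 0.1], [[0, 0, 0], [0, 0, 0], 0.1], [[0, 0, 0], [0, 0, 0], 0.1]])

```text
clock: 16.18
tool_pos: [0.567, -0.1119, 0.233]
ee_rot: [-0.001, 0.638, 0.77, -0.0]
ft_force: [-0.2, -0.8, 0.1]
opening: 0.0095
grip_force: 0.0
```

```bash
python3 gap.py; python3 look.py d9; python3 tip.py d9
```

```text
[ 0.56699574 -0.11189318  0.23304788] [-1.06240762e-03  6.37788970e-01  7.70210324e-01 -3.98426477e-04]
bed edge (84) (np.float64(82.25), np.float64(-0.0023), np.float64(0.03)) blank rear (112) (np.float64(109.4), np.float64(-0.0016), np.float64(0.1)) diff (28) 27.150000000000006 stack front (np.float64(73.06), np.float64(-0.0096), np.float64(0.13))
16.3833 tip board mm 146.88656625872127 0.6094469528495313 0.23371264209706882 F along x,y,z 0.5314033054417935 -0.25810433310731606 -0.2039270146076927
d9 [(-14, np.float64(226.25), np.float64(-17.3)), (-10, np.float64(234.0), np.float64(-27.7)), (-6, np.float64(239.75), np.float64(-13.0)), (-2, np.float64(241.0), np.float64(-16.8)), (2, np.float64(241.75), np.float64(-23.8)), (6, np.float64(240.25), np.float64(-39.9)), (10, np.float64(238.25), np.float64(-28.8)), (14, np.float64(235.25), np.float64(-30.4)), (18, np.float64(229.25), np.float64(-21.4))]
```

The blank is now square (0.0007 rad to the bed), blocked by the stop, and the stack front is 9 mm behind the bed edge as it should be. The arm is clear, so I hand in.

```bash
python3 -c "
from station import r
print(r.finish_job())"
```

```text
the job is handed in; nothing more can be done
None
```

The top blank was slid flat onto the planing bed and is square against the end stop, with readings after each move showing under 10 N of pressing force; the stack and bystanders look untouched, the gripper is clear, and the job is handed in (no verdict was returned).

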